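# Hold the microscope over the chip

### The arm

A 7-joint arm with a two-finger parallel gripper is mounted at the origin on a cart in front of the work surface, level with it; the furniture and walls round the work are solid. World frame = base frame: x ahead of the robot, y to its left, z up, the work surface at z = 0. Lengths are in m, angles in rad, forces in N, time in s.
With the tool pointing down it reaches from about 0.425 to 1.025 m from the base axis. Payload 9.4 kg.
Tool frame: the origin (TCP) lies between the finger pads, 19 mm behind the fingertips; this is the grasp point; z points along the fingers, y is the line along which they close (so a half turn about z gives the same grasp; the last joint's range is limited). The gripper opens to 85 mm and grips with 20 to 120 N. Pads are 22 mm wide; open, the fingers measure 114 mm over their backs; the gripper's body (76 mm by 85 mm) begins 54 mm behind the grasp point. The pads swing forward as they close: fully open they stand 13 mm farther back than shut.
Start: joints at [-1.367, 0.599, -0.003, 1.599, 0.002, 0.943, -0.08], TCP at [0.201, 0.697, 0.25] pointing down, gripper open.
Joint ranges: [-2.57, 2.57], [-0.35, 1.97], [-1.29, 1.29], [0.11, 2.56], [-1.05, 4.19], [0.11, 1.86], [-2.63, 2.63]. Speed limits (rad/s): [2.22, 2.22, 3.01, 3.01, 3.14, 3.14, 3.14].

### API

Orientations are given as [roll, pitch, yaw] about the fixed x, y, z axes, in that order (R = Rz(yaw) Ry(pitch) Rx(roll)).
In Python, from cell import bot gives the robot as it stands. The module is installed in compiled form; this text tells all that it offers.
- The arm moves only by the tool jog_arm, never from a script. Its argument "increments" is text: rows parted by semicolons, each of 7 numbers parted by spaces: the shift along the tool's x, y, z in units of 50 mm (1.0 is 50 mm), then the turn, a rotation vector about the tool's x, y, z in units of 5 degrees (1.0 is 5 degrees), then the closure, from -1 (fully open) to 1 (shut). A call has 1 to 5 rows; each row is the pose to reach, as a shift and turn from the pose commanded when the call began, along the tool's axes at that moment; what a row does not reach only later rows make up. A row lasts 1/8 s, in which the tool goes at most 62.5 mm and 10.7 degrees, less where a joint would pass 70% of its speed; a pose out of reach is approached as far as the arm can. A call with a gripper value outside its range is refused whole. The fingers move at their own pace and stop on an object; the grip force is fixed at half the most. Time passes only in rows, so rows that repeat a pose let the fingers close. It gives the time, the measured TCP pose, the force, the opening and the grip force at its end, in the units of the state.
- bot.observe(): the state, without advancing time (a new reading comes with each control period).
- bot.camera(name): name is "scene" or "top" or "wrist"; returns a dict with "color" (420x560x3 uint8, red, green, blue), "z_map" (420x560 float32, m along the optical axis (not along the pixel's ray), 0 where there is no reading), "vertical_fov" (degrees; the focal length in pixels is half the picture's height over the tangent of half this angle, whatever the lens; pixels are square), "cx", "cy" (the principal point, pixels), "R" (3x3) and "t" (3): a world point X has camera coordinates R X + t. Camera axes: x right, y down, z forward; pixel columns grow to the right and rows downward; lengths in m; the calibration is good to about 2 mm. A picture is of the moment at which its call begins.
- bot.job_done(): hands the job in; it is judged then, once.
The state is a dict: "clock": time; "joint_positions": joint angles; "joint_vel": joint speeds; "tau": joint torques, N m; "position": TCP position; "tool_rot": TCP orientation; "force": force on the tool from outside, world axes, zero at the start; "wrist_torque": the same for the moment, N m; "finger_gap": finger opening in m; "finger_force": force on a finger pad.
Only numpy, scipy, OpenCV 4.12 (cv2) and the standard library are available. Lean on these libraries where they do the work, as an engineer would, in place of code of your own. Each camera call takes 0.05 s, during which the arm holds its last target. There are 200 camera calls.

### The job

The handheld microscope hangs by its collar on the two-pronged holder stand; I want to look at the solder joints of the square black chip that sits in the pocket between the memory modules and the finned heat sink on the computer mainboard. Lift the microscope up off its hook, carry it over the other parts and hold it upright with its clear square hood centred over that chip, the hood's sides parallel to the chip's (any of the four ways round) and its rim about one centimetre above the chip. Finish while still holding it there, quite steady: neither the microscope nor the robot may ever touch the board, and the loose things around (heat sink, yellow tub, tweezers) stay where they are.

Things in the scene. Friction and masses are not known exactly. Their poses are not given: they have to be found in the camera images.
- microscope: Handheld microscope, 141 mm tall, 0.14 kg, upright. Origin: centre of its hood's lower rim (lowest point), z up. Clear square hood 32 mm outside, 28 mm opening, up to z 26 mm; light grey body 30 mm square to z 86; black collar 40 (x) x 54 (y) x 5 mm, z 86 to 91; dark head 34 mm square, z 91 to 141. All sides lie along x and y. Small display on the head's -x face, orange button on top.
- head (a point): Middle of the microscope's dark head, 121 mm above its hood rim, on its axis: where to put the TCP to grip it from above, closing along the microscope's x or y (34 mm either way).
- holder_stand: Stand, fixed: black foot 110 (x) x 84 (y) x 13 mm; steel post at x = +42 mm, 119 mm high, carrying a two-pronged hook open toward -x. Origin: centre of the foot's underside. Prongs: 6 mm bars along x at y = +21 and -21 mm (36 mm free between), upper side 116 mm above the bench, ends at x = -43 to -54 mm bent up to 125 mm.
- hang_point (a point): Point midway between the prongs at their upper side, 116 mm above the bench, on the axis of the hanging microscope (stand x = -16 mm); axes as the stand. The collar lies on the prongs, microscope turned as the stand, hood rim 30 mm above the bench. Nothing is above: lift it straight up 100 mm, or at least 15 mm and then out toward -x.
- mainboard: Green computer mainboard 170 x 170 mm on 8 mm brass standoffs, level, fixed; upper face 10 mm above the bench. Origin: under its centre, on the bench; x, y along its edges. Two memory modules along x at y = +53 and +64 mm rise 33 mm above the upper face, the ports on the +x edge 30 mm, all else less.
- chip_top (a point): Centre of the chip's upper face, 12 mm above the bench; axes as the board. Chip: black, 16 x 16 x 2 mm, in a white printed frame, sides along x and y; at x -47, y +22 mm on the board. Nearest parts from its centre: memory 28 mm to +y (31 mm above the chip), finned heat sink 27 mm to +x (20 mm above), chokes 29 mm to -y and white socket 26 mm to -x (11 mm above).
- cpu_cooler: Loose finned processor heat sink 90 x 66 x 34 mm lying beside the board; leave alone. Origin: centre of its underside.
- tub_mixed: Loose yellow tub of screws 69 x 105 x 36 mm beside the board; leave alone. Origin: centre of its underside.
- tweezers: Loose steel tweezers 118 x 15 x 8 mm lying on the bench; leave alone. Origin: centre of their underside.

How it is judged:
On the way:
1. the microscope is lifted off its hook: held by the fingers, its collar more than 15 mm above the prongs and free of the stand (z of microscope in the frame of hang_point above -0.071 m and contact force between microscope and holder_stand below 0.1 N and contact force between the fingers and microscope above 0.5 N), for 0.1 s.
At the end, for the whole second after the job is handed in: Held still by the fingers alone, touching nothing else: hood rim 5 to 16 mm above the chip, centred within 6 mm, upright within 0.09 rad, sides parallel to the chip's within 0.14 rad (any of four ways); heat sink, tub and tweezers within 15 mm of their starts (contact force between the fingers and microscope above 0.5 N and contact force between each of microscope, the arm and mainboard below 0.1 N and contact force between microscope and holder_stand below 0.1 N and contact force between microscope and cpu_cooler below 0.1 N and contact force between microscope and tub_mixed below 0.1 N and contact force between microscope and tweezers below 0.1 N and z of microscope in the frame of chip_top between 0.005 and 0.016 m and horizontal distance between microscope and chip_top below 0.006 m and angle between microscope's own z axis and vertical below 0.09 rad and (angle between the x axis of microscope and the x axis of mainboard, either way round below 0.14 rad or angle between the x axis of microscope and the y axis of mainboard, either way round below 0.14 rad) and linear speed of microscope below 0.01 m/s and angular speed of microscope below 0.1 rad/s and distance of each of cpu_cooler, tub_mixed, tweezers from where it was at the start of the episode below 0.015 m); the arm keeps its last pose, push and grip.
It fails at once if the microscope touches the board or a part on it (contact force between microscope and mainboard above 0.5 N).
It fails at once if the robot touches the board (contact force between any of the arm, the fingers and mainboard above 0.5 N).
It fails at once if the heat sink is moved by more than 15 mm (distance of cpu_cooler from where it was at the start of the episode above 0.015 m).
It fails at once if the yellow tub is moved by more than 15 mm (distance of tub_mixed from where it was at the start of the episode above 0.015 m).
It fails at once if the pair of tweezers is moved by more than 15 mm (distance of tweezers from where it was at the start of the episode above 0.015 m).
It also fails if it takes over 38 s, if anything falls off the work surface, if the arm or the gripper's body presses on something with over 40 N, if the wrist force passes 120 N, or if a joint passes its speed limit or range.

## Working session

There is one attempt and no reset: what is moved stays moved. The work goes in short steps, Python scripts to look and compute and a tool call to move; the robot and the scene stay as the last step left them, time stands still between calls to the robot, and variables do not carry over. Pictures are saved under pics/ and viewed, at most 10 in all, crops included, and the job is handed in when it is done.

Besides the shell and the picture viewer there is one more tool, called after ">>>" by a JSON object that holds its "fn" and its "kwargs", one argument or row to a line. jog_arm: Moves the arm, as the interface text tells. Its arguments: {"type":"object","properties":{"increments":{"type":"string"}},"required":["increments"]}

```bash
mkdir -p pics; cat > h.py <<'E'
import numpy as np, cv2
from cell import bot
def grab(n,tag):
    c=bot.camera(n); np.savez(f'pics/{tag}.npz',**{k:np.array(v) for k,v in c.items()})
    cv2.imwrite(f'pics/{tag}.png',c['color'][:,:,::-1]); return c
def load(tag): return dict(np.load(f'pics/{tag}.npz'))
def f(c): return 210/np.tan(np.radians(float(c['vertical_fov']))/2)
def ray(c,u,v,z):  # intersect with world plane z
    d=c['R'].T@np.array([(u-c['cx'])/f(c),(v-c['cy'])/f(c),1]); o=-c['R'].T@c['t']
    return o+d*(z-o[2])/d[2]
def cloud(c):
    v,u=np.mgrid[:420,:560]; z=c['z_map']
    P=np.stack([(u-c['cx'])/f(c)*z,(v-c['cy'])/f(c)*z,z],-1)
    return (P-c['t'])@c['R']
E
python3 - <<'E'
from h import *
a=grab('top','top0');b=grab('scene','sc0')
for c in(a,b): print(c['R'],c['t'],f(c))
print(bot.observe())
cv2.imwrite('pics/both.png',np.hstack([cv2.resize(x['color'][:,:,::-1],(400,300)) for x in(a,b)]))
E
```

```text
[[ 0.01148796 -0.9993379   0.03452234]
 [-0.99645527 -0.01431851 -0.08289676]
 [ 0.08333618 -0.03344766 -0.99596001]] [0.2247447  0.59756308 0.94210096] 389.6716642574435
[[ 0.47073337 -0.88226359  0.00458809]
 [-0.64171907 -0.34594996 -0.68448175]
 [ 0.60548057  0.31926413 -0.72901556]] [-0.03440634  0.51961227  0.64319984] 501.71579255053945
{'clock': 0.1, 'joint_positions': array([-1.3666878 ,  0.6000755 , -0.0025621 ,  1.60004527,  0.00183367,
        0.94290826, -0.07980729]), 'joint_vel': array([-0.00075608, -0.00239397,  0.00031425, -0.00246212,  0.00050689,
       -0.00045697,  0.00095373]), 'tau': array([ 5.89966367e-03, -7.77991748e+01,  1.57015175e+00, -2.58622688e+01,
        1.26767694e-02,  5.52532219e-03,  4.80387058e-06]), 'position': array([0.20081829, 0.69622073, 0.24918274]), 'tool_rot': array([-3.14016597e+00,  1.49774912e-04,  2.86087071e+00]), 'force': array([0.62829704, 0.68962892, 0.20486741]), 'wrist_torque': array([0.02254875, 0.01622053, 0.00405859]), 'finger_force': 0.0, 'finger_gap': 0.08528657782767335}
```

View pics/top0.png

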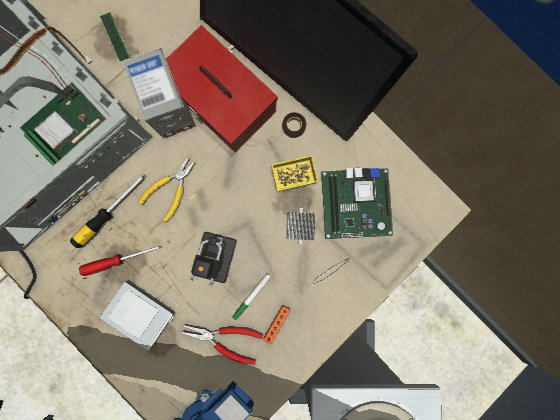

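View pics/sc0.png

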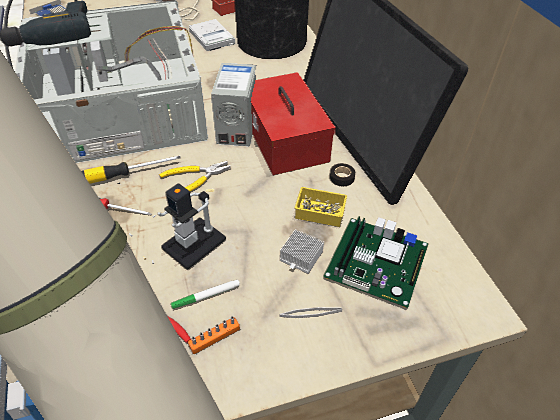

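The top view shows the board at about (323–393, 168–238), with ports at the top and memory on the left. The stand is near (213,258) and the tweezers near (330,270). I'll enlarge both areas.

```bash
python3 - <<'E'
from h import *
c=load('top0');im=c['color'][:,:,::-1]
A=im[222:297,175:250];B=im[163:243,318:398]
cv2.imwrite('pics/crop0.png',np.hstack([cv2.resize(A,(400,400),interpolation=2),cv2.resize(B,(400,400),interpolation=2)]))
W=cloud(c)
# microscope top z~171 mm
r=np.zeros((420,560),bool); r[222:297,175:250]=1
for lo,hi in((.155,.19),(.10,.135),(.005,.02)):
    m=r&(W[...,2]>lo)&(W[...,2]<hi); P=W[m]
    print(lo,m.sum(),np.median(P,0),cv2.minAreaRect(P[:,:2].astype(np.float32)*1000))
r[:]=0; r[150:250,310:405]=1
m=r&(W[...,2]>.005)&(W[...,2]<.06); P=W[m];print(m.sum(),cv2.minAreaRect(P[:,:2].astype(np.float32)*1000))
g=c['color'].astype(int); m=r&(g[...,1]>g[...,0]+25)&(g[...,1]>g[...,2]+10)&(W[...,2]<.016); P=W[m];print(m.sum(),np.median(P,0),cv2.minAreaRect(P[:,:2].astype(np.float32)*1000))
m=r&(W[...,2]>.032)&(W[...,2]<.05); P=W[m];print(m.sum(),cv2.minAreaRect(P[P[:,1]>np.median(P[:,1])][:,:2].astype(np.float32)*1000))
E
```

```text
0.155 295 [0.44960942 0.40466868 0.17152805] ((449.02349853515625, 405.99029541015625), (33.981990814208984, 34.08946990966797), 76.46480560302734)
0.1 380 [0.46714349 0.39135224 0.12022917] ((462.453369140625, 402.93328857421875), (54.119178771972656, 103.2448501586914), 76.11688232421875)
0.005 921 [0.47608618 0.38493371 0.01369878] ((452.75164794921875, 409.5306396484375), (198.27267456054688, 160.5481414794922), 11.058897018432617)
4815 ((610.0701293945312, 63.40996551513672), (246.9707794189453, 214.56240844726562), 0.4227418601512909)
1229 [0.57660159 0.06906627 0.0104718 ] ((602.1444702148438, 50.7516975402832), (167.85128784179688, 166.0055694580078), 3.594109296798706)
586 ((613.7220458984375, 138.78260803222656), (206.0550537109375, 63.875091552734375), 0.4227418601512909)
```

View pics/crop0.png

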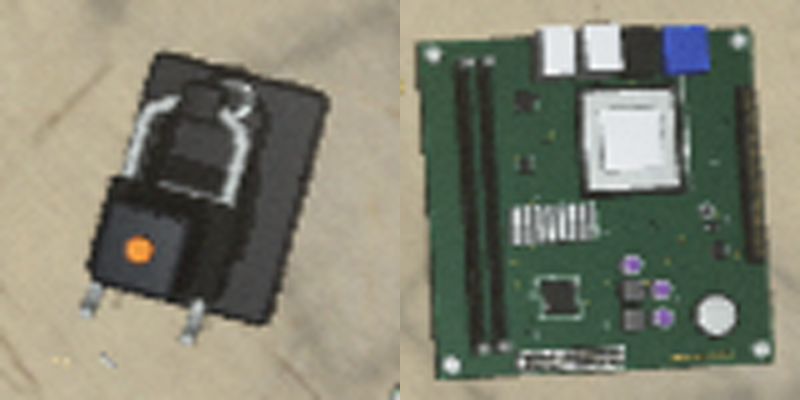

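The crop shows the button at (139,250), the stand's open end pointing down-left and the chip at (559,297). I'll check the chip with both cameras, then move.

```bash
cat >> h.py <<'E'
from scipy.spatial.transform import Rotation as Ro
def inc(p,yaw):  # increments from measured pose to pointing-down pose with yaw (deg)
    o=bot.observe(); R=Ro.from_euler('xyz',o['tool_rot']); T=Ro.from_euler('xyz',[np.pi,0,np.radians(yaw)])
    print('pos',o['position'].round(4),'rot',np.degrees(o['tool_rot']).round(2),'t',o['clock'],'gap',o['finger_gap'],'F',o['finger_force'],'j',o['joint_positions'].round(2))
    print('shift',(R.inv().apply(np.array(p)-o['position'])/.05).round(3),'turn',(np.degrees((R.inv()*T).as_rotvec())/5).round(3))
E
python3 - <<'E'
from h import *
c=load('top0');s=load('sc0')
q=lambda x,y,o:((x+.5)/5+o[0]-.5,(y+.5)/5+o[1]-.5)
print('chip',ray(c,*q(159,297,(318,163)),.012))
cs=[ray(c,*q(x,y,(318,163)),.01) for x,y in((417,43),(750,26),(774,362),(437,379))]
print(cs,np.mean(cs,0))
for a,b in((0,3),(1,2)): d=cs[a]-cs[b];print(np.degrees(np.arctan2(d[1],d[0])),np.linalg.norm(d))
p=((139-.5)/400*75+175,(250.)/400*75+222);print('button',p,ray(c,*p,.171))
print('scene chip guess',ray(s,361,272,.012))
W=cloud(s);r=np.zeros((420,560),bool);r[180:215,160:200]=1
m=r&(abs(W[...,2]-.171)<.004);P=W[m];print(m.sum(),cv2.minAreaRect(P[:,:2].astype(np.float32)*1000))
inc((.449,.406,.25),166.5)
cv2.imwrite('pics/crop1.png',cv2.resize(s['color'][210:315,320:440,::-1],(720,600) if 0 else (680,595),interpolation=2))
E
```

```text
chip [0.55382603 0.06888305 0.012     ]
[array([ 0.68481769, -0.06394095,  0.01      ]), array([ 0.69661705, -0.2365322 ,  0.01      ]), array([ 0.52508891, -0.24402372,  0.01      ]), array([ 0.51457623, -0.07176521,  0.01      ])] [ 0.60527497 -0.15406552  0.01      ]
2.631452355230658 0.17042116845131258
2.500814595552148 0.17169165658784732
button (200.96875, 268.875) [0.44775486 0.40621192 0.171     ]
scene chip guess [0.55612035 0.06659082 0.012     ]
254 ((448.1776123046875, 407.264404296875), (34.12049102783203, 33.888851165771484), 78.07689666748047)
pos [0.2008 0.6962 0.2492] rot [-1.7992e+02  1.0000e-02  1.6392e+02] t 0.1 gap 0.08528657782767335 F 0.0 j [-1.37  0.6  -0.    1.6   0.    0.94 -0.08]
shift [-6.377 -4.202 -0.009] turn [-0.016  0.001 -0.517]
```

View pics/crop1.png

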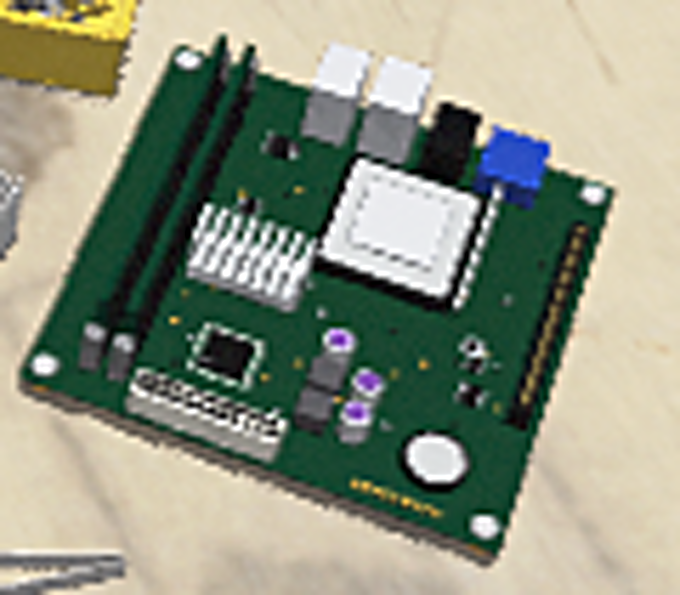

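```bash
python3 - <<'E'
from h import *
c=load('top0');s=load('sc0')
q=lambda x,y:((x+.5)/5+317.5-80,(y+.5)/5+162.5)
cs=np.array([ray(c,*q(x,y),.01) for x,y in((417,43),(750,26),(774,362),(437,379))])
q2=lambda x,y:((x+.5)/680*120+319.5,(y+.5)/595*105+209.5)
c2=np.array([ray(s,*q2(x,y),.01) for x,y in((178,45),(614,187),(492,562),(22,383))])
for k in(cs,c2):
    d=[k[0]-k[3],k[1]-k[2]];print(k.mean(0),[np.degrees(np.arctan2(e[1],e[0])) for e in d],[np.degrees(np.arctan2(e[0],-e[1])) for e in(k[1]-k[0],k[2]-k[3])],[np.linalg.norm(e) for e in d])
    y=np.radians(3.3);print('chip',k.mean(0)[:2]+[[np.cos(y)*-.047-np.sin(y)*.022],[np.sin(y)*-.047+np.cos(y)*.022]][0] , k.mean(0)[1]+np.sin(y)*-.047+np.cos(y)*.022)
print('scene chip',ray(s,*q2(227,352),.012))
E
```

```text
[0.60230621 0.05013338 0.01      ] [np.float64(3.5954418587337846), np.float64(3.4717297656859154)] [np.float64(3.9346453691208145), np.float64(3.5150435237939743)] [np.float64(0.16931814855533125), np.float64(0.1705656480637956)]
chip [0.55411774 0.0019449 ] 0.06939138876772423
[0.60182753 0.04982563 0.01      ] [np.float64(4.029743874597986), np.float64(3.316784830258961)] [np.float64(3.7152256486014266), np.float64(2.8420765356493343)] [np.float64(0.17252235832374294), np.float64(0.17505912423480183)]
chip [0.55363906 0.00163716] 0.06908364139691732
scene chip [0.55551661 0.06921266 0.012     ]
```

>>> {"fn": "jog_arm", "kwargs": {
  "increments": "-1.1 -0.7 0 0 0 -0.1 -1; -2.2 -1.4 0 0 0 -0.2 -1; -3.3 -2.1 0 0 0 -0.3 -1; -4.3 -2.8 0 0 0 -0.4 -1; -5.3 -3.5 0 0 0 -0.5 -1"
}}

```text
clock: 0.72
position: [0.4049, 0.4572, 0.2498]
tool_rot: [-3.141, 0.0, 2.905]
force: [1.4, 0.1, -0.6]
finger_gap: 0.0852
finger_force: 0.0
```

```bash
python3 -c "
from h import *
inc((.4487,.4065,.25),166.9)"
```

```text
pos [0.4049 0.4572 0.2498] rot [-179.98    0.    166.43] t 0.725 gap 0.08524640642129581 F 0.0 j [-0.93  0.46 -0.02  1.87  0.01  0.81  0.38]
shift [-1.09  -0.781 -0.004] turn [-0.003  0.    -0.094]
```

>>> {"fn": "jog_arm", "kwargs": {
  "increments": "-0.6 -0.4 0 0 0 -0.1 -1; -1.09 -0.78 0 0 0 -0.1 -1; -1.09 -0.78 0 0 0 -0.1 -1; -1.09 -0.78 0.5 0 0 -0.1 -1"
}}

```text
clock: 1.23
position: [0.4481, 0.4093, 0.2261]
tool_rot: [3.138, 0.001, 2.913]
force: [0.1, -0.0, -0.2]
finger_gap: 0.0857
finger_force: 0.0
```

```bash
python3 - <<'E'
from h import *
inc((.4487,.4065,.151),166.9)
c=grab('wrist','w1'); W=cloud(c); m=(abs(W[...,2]-.171)<.006)&(np.hypot(W[...,0]-.449,W[...,1]-.406)<.04);P=W[m]
print(m.sum(),np.median(P,0),cv2.minAreaRect(P[:,:2].astype(np.float32)*1000))
E
```

```text
pos [0.4481 0.4093 0.2261] rot [1.7982e+02 8.0000e-02 1.6689e+02] t 1.225 gap 0.08572054792982217 F 0.0 j [-0.82  0.48 -0.02  1.9   0.01  0.75  0.5 ]
shift [-0.021 -0.057  1.501] turn [ 0.037  0.015 -0.002]
3431 [0.44687461 0.40507235 0.16940936] ((448.53076171875, 404.7415466308594), (33.92720031738281, 34.01046371459961), 75.71338653564453)
```

View pics/w1.png

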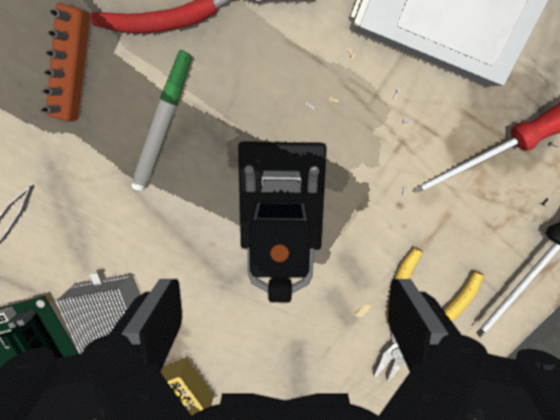

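The wrist view shows the head centred at column 280, square to the fingers. I'll go down and close.

>>> {"fn": "jog_arm", "kwargs": {
  "increments": "0 -0.02 0.3 0 0 0.1 -1; 0 -0.02 0.6 0 0 0.1 -1; 0 -0.02 0.9 0 0 0.1 -1; 0 -0.02 1.2 0 0 0.1 -1; 0 -0.02 1.48 0 0 0.1 -1"
}}

```text
clock: 1.9
position: [0.4474, 0.4073, 0.1499]
tool_rot: [-3.141, -0.0, 2.904]
force: [-0.2, 0.4, 1.0]
finger_gap: 0.0852
finger_force: 0.0
```

>>> {"fn": "jog_arm", "kwargs": {
  "increments": "0 0 0 0 0 0 -1; 0 0 0 0 0 0 0.2; 0 0 0 0 0 0 1; 0 0 0 0 0 0 1; 0 0 0 0 0 0 1"
}}

```text
clock: 2.52
position: [0.4476, 0.4075, 0.1516]
tool_rot: [3.141, 0.001, 2.904]
force: [-0.2, -0.5, 4.3]
finger_gap: 0.0338
finger_force: 59.2
```

>>> {"fn": "jog_arm", "kwargs": {
  "increments": "0 0 0 0 0 0 1; 0 0 0 0 0 0 1; 0 0 0 0 0 0 1; 0 0 0 0 0 0 1"
}}

```text
clock: 3.02
position: [0.4476, 0.4076, 0.1516]
tool_rot: [3.141, 0.0, 2.904]
force: [-0.6, 0.1, 5.4]
finger_gap: 0.0335
finger_force: 59.3
```

```bash
python3 -c "
from h import *
inc((.4487,.4057,.25),166.4); print(bot.observe()['force'])"
```

```text
pos [0.4476 0.4076 0.1516] rot [1.7995e+02 3.0000e-02 1.6641e+02] t 3.025 gap 0.03346646050640738 F 59.29724156856537 j [-0.82  0.58 -0.02  1.97  0.02  0.6   0.49]
shift [-0.031 -0.029 -1.969] turn [0.009 0.005 0.002]
[-0.60697619  0.05471325  5.38696813]
```

Gripped at 34 mm. Lifting about 100 mm.

>>> {"fn": "jog_arm", "kwargs": {
  "increments": "0 0 -0.3 0 0 0 1; 0 0 -0.7 0 0 0 1; 0 0 -1.2 0 0 0 1; 0 0 -1.7 0 0 0 1; 0 0 -2 0 0 0 1"
}}

```text
clock: 3.65
position: [0.4476, 0.4074, 0.2528]
tool_rot: [3.14, 0.001, 2.904]
force: [0.4, -0.7, -1.5]
finger_gap: 0.0333
finger_force: 59.7
```

>>> {"fn": "jog_arm", "kwargs": {
  "increments": "0 0 0 0 0 0 1; 0 0 0 0 0 0 1; 0 0 0 0 0 0 1"
}}

```text
clock: 4.03
position: [0.4471, 0.407, 0.25]
tool_rot: [-3.14, -0.001, 2.905]
force: [0.6, 0.5, -1.4]
finger_gap: 0.0336
finger_force: 59.7
```

```bash
python3 - <<'E'
from h import *
inc((.554,.069,.25),183.5); print(bot.observe()['force'])
c=grab('scene','sc1')
cv2.imwrite('pics/sc1c.png',cv2.resize(c['color'][80:280,100:300,::-1],(500,500)))
E
```

```text
pos [0.4471 0.407  0.25  ] rot [-1.7991e+02 -5.0000e-02  1.6642e+02] t 4.025 gap 0.03362431053506854 F 59.703229665756226 j [-0.82  0.45 -0.01  1.88  0.01  0.81  0.49]
shift [-3.666e+00 -6.069e+00  6.000e-03] turn [-0.016 -0.012 -3.417]
[ 0.57789098  0.49690914 -1.35024147]
```

View pics/sc1c.png

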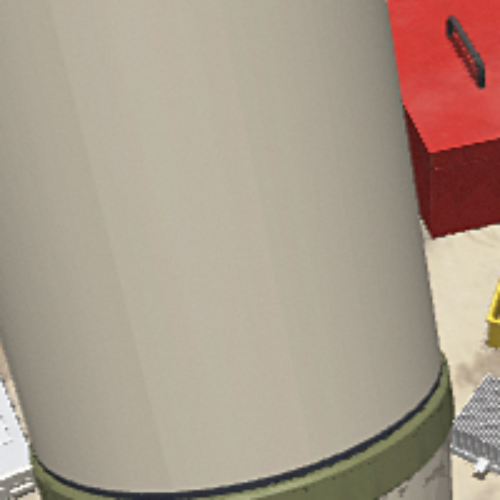

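The arm hides the scope in this view, but the force of −1.4 N shows its weight is carried. Moving across to the chip.

>>> {"fn": "jog_arm", "kwargs": {
  "increments": "-0.2 -0.3 0 0 0 -0.2 1; -0.5 -0.8 0 0 0 -0.5 1; -0.9 -1.5 0 0 0 -0.9 1; -1.3 -2.2 0 0 0 -1.3 1; -1.7 -2.9 0 0 0 -1.7 1"
}}

```text
clock: 4.7
position: [0.4961, 0.2452, 0.2505]
tool_rot: [-3.141, -0.001, 3.054]
force: [-0.1, -0.2, -2.0]
finger_gap: 0.0331
finger_force: 59.8
```

```bash
python3 -c "
from h import *
inc((.554,.069,.25),183.5)"
```

```text
pos [0.4961 0.2452 0.2505] rot [-1.7997e+02 -3.0000e-02  1.7499e+02] t 4.7 gap 0.03306730161026363 F 59.75057065486908 j [-0.53  0.39 -0.05  1.99  0.03  0.76  0.89]
shift [-1.461 -3.408  0.011] turn [-0.005 -0.007 -1.702]
```

>>> {"fn": "jog_arm", "kwargs": {
  "increments": "-0.3 -0.7 0 0 0 -0.4 1; -0.6 -1.4 0 0 0 -0.8 1; -0.9 -2.1 0 0 0 -1.2 1; -1.2 -2.8 0 0 0 -1.5 1; -1.4 -3.2 0 0 0 -1.7 1"
}}

```text
clock: 5.32
position: [0.5518, 0.0785, 0.2505]
tool_rot: [-3.141, -0.001, -3.084]
force: [-0.5, -0.6, -1.9]
finger_gap: 0.0332
finger_force: 59.8
```

>>> {"fn": "jog_arm", "kwargs": {
  "increments": "0 0 0 0 0 0 1; 0 0 0 0 0 0 1; 0 0 0 0 0 0 1"
}}

```text
clock: 5.7
position: [0.5511, 0.0821, 0.2509]
tool_rot: [3.141, -0.0, -3.08]
force: [0.1, -0.7, -2.1]
finger_gap: 0.0332
finger_force: 59.8
```

```bash
python3 - <<'E'
from h import *
inc((.554,.069,.19),183.5)
a=grab('scene','sc2')['color'];b=grab('top','top2')['color'];w=grab('wrist','w2')['color']
cv2.imwrite('pics/m2.png',np.hstack([cv2.resize(a[140:320,290:470,::-1],(400,400)),cv2.resize(w[:,70:490,::-1],(400,400))]))
E
```

```text
pos [0.5511 0.0821 0.2509] rot [ 1.7998e+02 -2.0000e-02 -1.7649e+02] t 5.7 gap 0.03324954747674435 F 59.785911440849304 j [-0.2   0.4  -0.07  1.98  0.04  0.76  1.34]
shift [-0.042 -0.266  1.217] turn [ 0.004 -0.003  0.001]
```

View pics/m2.png

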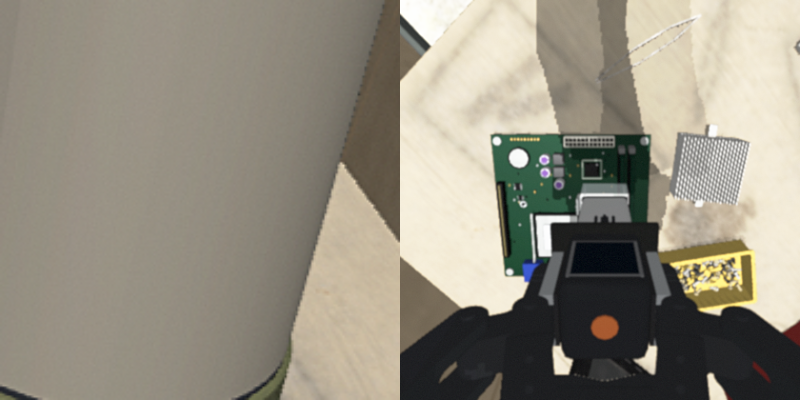

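The wrist picture shows the chip at full-image pixel (272,177), the hood's near edge just below it, and the heat sink, tub and tweezers untouched. I'll measure the chip and scope axis from it.

```bash
python3 - <<'E'
from h import *
c=load('w2'); W=cloud(c)
print('chip approx',ray(c,70+192.5*1.05-.5,169.5*1.05-.5,.012))
g=c['color'].astype(int).sum(2); m=np.zeros(g.shape,np.uint8); m[160:200,255:290]=1
d=(m>0)&(g<150)&(abs(W[...,2]-.012)<.008); n,l,st,ce=cv2.connectedComponentsWithStats(d.astype(np.uint8))
for i in range(1,n):
    if st[i,4]>60: print(st[i],ce[i],ray(c,*ce[i],.012),cv2.minAreaRect(W[l==i][:,:2].astype(np.float32)*1000),W[l==i][:,2].mean())
H=W[...,2]; near=np.hypot(W[...,0]-.551,W[...,1]-.082)<.03
for lo,hi in((.262,.28),(.12,.16)):
    k=near&(H>lo)&(H<hi);P=W[k];print(lo,k.sum(),np.median(P,0),cv2.minAreaRect(P[:,:2].astype(np.float32)*1000),P.min(0),P.max(0))
cv2.imwrite('pics/w2c.png',cv2.resize(c['color'][130:360,170:420,::-1],(650,598),interpolation=2))
E
```

```text
chip approx [0.55300422 0.06705848 0.012     ]
[255 160  35  40 609] [271.78325123 175.21674877] [0.55063528 0.06710418 0.012     ] ((556.1787719726562, 67.16670989990234), (42.00327682495117, 35.972412109375), 3.6586697101593018) 0.00868215323320643
[263 170  17  15 227] [271.15859031 177.28193833] [0.5528312  0.06657052 0.012     ] ((553.1642456054688, 66.3469009399414), (14.802221298217773, 16.65343475341797), 2.534559726715088) 0.01041350178975949
0.262 10589 [0.54614427 0.08074568 0.26878131] ((552.0018310546875, 81.97704315185547), (34.39570236206055, 57.335174560546875), 2.9351134300231934) [0.53441822 0.05291728 0.26200577] [0.56963186 0.11013665 0.27997241]
0.12 753 [0.53734063 0.0798265  0.14806488] ((540.775390625, 79.6385726928711), (8.380366325378418, 31.976037979125977), 3.3102548122406006) [0.53571332 0.0634668  0.12735646] [0.54452154 0.09579236 0.15997502]
```

View pics/w2c.png

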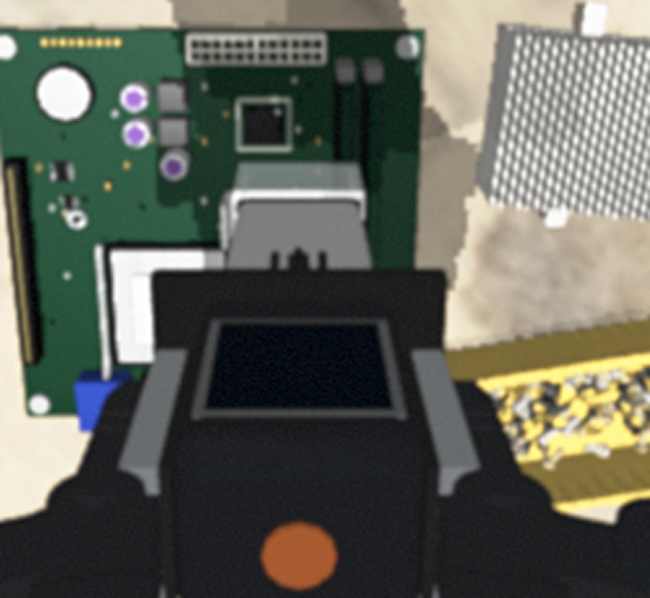

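The crop shows the hood's near face square to the chip, with the chip at (264,124). The wrist data puts the hood 13 mm off in +y and nothing in x, so the TCP target is (.5525, .069). I'll shift across and partly down.

>>> {"fn": "jog_arm", "kwargs": {
  "increments": "0 -0.15 0 0 0 0 1; 0 -0.25 0.3 0 0 0 1; 0 -0.25 0.7 0 0 0 1; 0 -0.25 1.1 0 0 0 1; 0 -0.25 1.2 0 0 0 1"
}}

```text
clock: 6.48
position: [0.5514, 0.0678, 0.1892]
tool_rot: [-3.141, -0.003, -3.082]
force: [0.3, 0.7, -1.7]
finger_gap: 0.0331
finger_force: 59.8
```

>>> {"fn": "jog_arm", "kwargs": {
  "increments": "0 0 0 0 0 0 1; 0 0 0 0 0 0 1; 0 0 0 0 0 0 1"
}}

```text
clock: 6.85
position: [0.5525, 0.0684, 0.1916]
tool_rot: [3.141, 0.001, -3.082]
force: [0.2, 0.6, -1.1]
finger_gap: 0.0335
finger_force: 59.8
```

```bash
python3 - <<'E'
from h import *
inc((.5525,.069,.144),183.5)
c=grab('wrist','w3'); W=cloud(c);H=W[...,2]
o=bot.observe()['position'];near=np.hypot(W[...,0]-o[0],W[...,1]-o[1])<.03
for zz in (.02,-.11):
    k=near&(abs(H-o[2]-zz)<.012);P=W[k];print(k.sum(),cv2.minAreaRect(P[:,:2].astype(np.float32)*1000),P.min(0),P.max(0))
cv2.imwrite('pics/w3c.png',cv2.resize(c['color'][130:360,170:420,::-1],(650,598),interpolation=2))
E
```

```text
pos [0.5525 0.0684 0.1916] rot [ 1.7999e+02  6.0000e-02 -1.7659e+02] t 6.85 gap 0.03350844369939157 F 59.8217636346817 j [-0.18  0.48 -0.06  2.04  0.05  0.62  1.36]
shift [0.001 0.012 0.952] turn [ 0.001  0.013 -0.018]
11694 ((553.2774047851562, 68.37136840820312), (34.82640838623047, 57.954647064208984), 2.962205410003662) [0.53549812 0.03902083 0.19957072] [0.57062117 0.09687995 0.22356756]
476 ((539.0158081054688, 65.99559783935547), (2.200585126876831, 31.874977111816406), 3.398371934890747) [0.53725081 0.05003663 0.06957474] [0.5408518  0.08187958 0.09355855]
```

View pics/w3c.png

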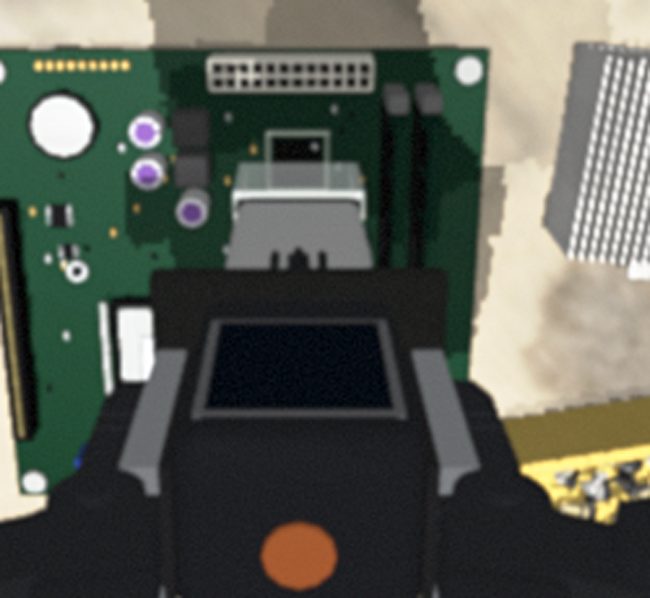

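The chip (298,160) lines up sideways with the hood centre (298) and all is square. Going down the last 47.5 mm.

>>> {"fn": "jog_arm", "kwargs": {
  "increments": "0 0 0.2 0 0 0 1; 0 0 0.45 0 0 0 1; 0 0 0.65 0 0 0 1; 0 0 0.8 0 0 0 1; 0 0 0.88 0 0 0 1"
}}

```text
clock: 7.52
position: [0.5521, 0.0684, 0.1463]
tool_rot: [-3.141, -0.001, -3.082]
force: [-0.9, -0.6, -1.6]
finger_gap: 0.0334
finger_force: 59.8
```

>>> {"fn": "jog_arm", "kwargs": {
  "increments": "0 0 0 0 0 0 1; 0 0 0 0 0 0 1; 0 0 0 0 0 0 1; 0 0 0 0 0 0 1"
}}

```text
clock: 8.02
position: [0.5524, 0.0684, 0.1473]
tool_rot: [3.142, 0.001, -3.082]
force: [-0.2, -0.1, -1.2]
finger_gap: 0.0335
finger_force: 59.8
```

```bash
python3 - <<'E'
from h import *
inc((.5525,.069,.144),183.5)
c=grab('wrist','w4'); W=cloud(c);H=W[...,2]
o=bot.observe()['position'];near=np.hypot(W[...,0]-o[0],W[...,1]-o[1])<.03
k=near&(abs(H-o[2]+.11)<.013);P=W[k];print(k.sum(),cv2.minAreaRect(P[:,:2].astype(np.float32)*1000),P.min(0),P.max(0))
cv2.imwrite('pics/w4c.png',cv2.resize(c['color'][110:280,200:360,::-1],(560,595),interpolation=2))
E
```

```text
pos [0.5524 0.0684 0.1473] rot [ 1.8000e+02  3.0000e-02 -1.7659e+02] t 8.025 gap 0.03354296038136397 F 59.82215166091919 j [-0.19  0.54 -0.06  2.08  0.06  0.53  1.35]
shift [-0.003  0.012  0.065] turn [ 0.001  0.006 -0.017]
787 ((542.8392944335938, 76.19292449951172), (51.90099334716797, 23.272663116455078), 69.48118591308594) [0.53691411 0.04998415 0.02434494] [0.56269538 0.09833666 0.05020154]
```

View pics/w4c.png

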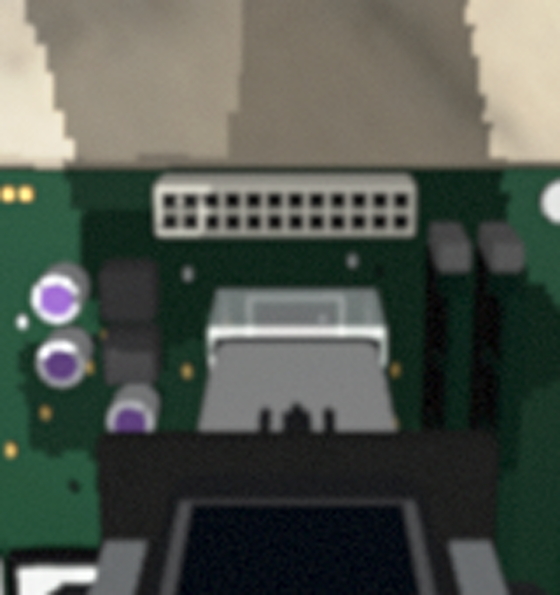

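The hood is over the chip, centred sideways (297 against 296). The rim is about 13.5 mm above the chip, so I'll lower it 3 mm more and check x from the edges.

>>> {"fn": "jog_arm", "kwargs": {
  "increments": "0 0.01 0.03 0 0 0 1; 0 0.01 0.06 0 0 0 1; 0 0.01 0.06 0 0 0 1; 0 0.01 0.06 0 0 0 1; 0 0.01 0.06 0 0 0 1"
}}

```text
clock: 8.7
position: [0.5523, 0.0688, 0.144]
tool_rot: [-3.142, 0.0, -3.082]
force: [0.9, 1.0, -1.2]
finger_gap: 0.0333
finger_force: 59.8
```

```bash
python3 - <<'E'
from h import *
c=load('w4')
print('frame edge',ray(c,284.1,110+298/3.5-.5,.0105),'rim edge',ray(c,284.4,110+290/3.5-.5,.0257))
c2=load('w3'); q=lambda x,y:(170+x/2.6-.5,130+y/2.6-.5)
print('w3 frame edge',ray(c2,*q(298,132),.0105),'chip edge',ray(c2,*q(298,137),.012),'rim',ray(c2,*q(298,163),.070))
inc((.5525,.069,.144),183.5); print(bot.observe()['joint_vel'].round(4))
E
```

```text
frame edge [0.54351282 0.06598985 0.0105    ] rim edge [0.53764493 0.06589653 0.0257    ]
w3 frame edge [0.54322247 0.06589878 0.0105    ] chip edge [0.54456405 0.06598096 0.012     ] rim [0.53783865 0.06572876 0.07      ]
pos [0.5523 0.0688 0.144 ] rot [-1.8000e+02  1.0000e-02 -1.7659e+02] t 8.7 gap 0.033301192300246786 F 59.82192635536194 j [-0.19  0.55 -0.06  2.08  0.06  0.52  1.35]
shift [-0.005  0.003  0.   ] turn [-0.     0.001 -0.018]
[ 0.0008 -0.002  -0.0009  0.0004  0.0019 -0.0012 -0.0014]
```

The hood centre is within about 1 mm of the chip's and the rim is about 10 mm above it. I'll let it settle, then hand in.

>>> {"fn": "jog_arm", "kwargs": {
  "increments": "0 0 0 0 0 0 1; 0 0 0 0 0 0 1; 0 0 0 0 0 0 1; 0 0 0 0 0 0 1; 0 0 0 0 0 0 1"
}}

```text
clock: 9.32
position: [0.5522, 0.0689, 0.144]
tool_rot: [-3.142, 0.0, -3.082]
force: [0.8, -0.4, -1.2]
finger_gap: 0.0338
finger_force: 59.8
```

```bash
python3 -c "
from h import *
inc((.5525,.069,.144),183.5); print(bot.job_done())"
```

```text
pos [0.5522 0.0689 0.144 ] rot [-180.      0.   -176.59] t 9.325 gap 0.033754242904609294 F 59.82311189174652 j [-0.19  0.55 -0.06  2.08  0.06  0.52  1.35]
shift [-0.006  0.002  0.   ] turn [-0.     0.    -0.018]
the job is handed in; nothing more can be done
None
```

The job is handed in at 9.3 s with no verdict returned: by my measurements the microscope is held still and upright, hood square to the chip and within about 1 mm of its centre, rim about 10 mm above it, and I saw no contact with the board or the loose parts.

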